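# Push the stuck bush out of the candy tray's revolving stand

## Robot

A 7-joint arm with a two-finger parallel gripper is mounted at the origin on the work surface. World frame = base frame: x ahead of the robot, y to its left, z up, the work surface at z = 0. Lengths are in mm, angles in rad, forces in N, time in s.
With the tool pointing down it reaches from about 400 to 875 mm from the base axis. Payload 4.4 kg.
Tool frame: the origin (TCP) lies at the very end of the fingers, on their centre line; the grasp point (between the pads) lies bot.grip_depth behind it (bot.grip_depth is the distance from the TCP to the grasp point, in mm); z points along the fingers, x is the direction in which the jaws open and shut, and the axes are right-handed (so a half turn about z gives the same grasp; the last joint's range is limited). The gripper opens to 85 mm and grips with 20 to 120 N. Pads are 22 mm wide; open, the fingers measure 114 mm over their backs; the gripper's body (76 mm by 85 mm) begins 54 mm behind the grasp point. The pads swing forward as they close: fully open they stand 13 mm farther back than shut.
Start: joints at [-1.297, 0.628, 0.038, 1.517, -0.027, 0.996, -0.02], TCP at [216.621, 612.857, 231.313] pointing down, gripper open.
Joint ranges: [-3.06, 3.06], [-0.37, 2.12], [-1.25, 1.32], [0.18, 2.47], [-1.1, 4.24], [0.23, 1.98], [-2.94, 2.94]. Speed limits (rad/s): [2.57, 2.57, 3.14, 3.14, 3.14, 3.14, 3.14].

## Interface

Orientations are given as a unit quaternion [w, x, y, z].
In Python, from station import bot gives the robot as it stands.
- The arm moves only by the shell command python3 -m creep 'ROWS' [FORCE]. ROWS is JSON, a list of rows, each a list of 7 numbers: the opening, from -1 (shut) to 1 (fully open), so that 0 is half open, then the shift along the tool's x, y, z in m, then the turn, a rotation vector about the tool's x, y, z in degrees. A call has 1 to 8 rows; each row is the pose to reach, as a shift and turn from the pose measured when the call began, along the tool's axes at that moment; what a row does not reach only later rows make up. A row lasts 1/12 s, in which the tool goes at most 41.7 mm and 7.16 degrees, less where a joint would pass 70% of its speed; a pose out of reach is approached as far as the arm can. A call with a gripper value outside its range is refused whole. The fingers move at their own pace and stop on an object; FORCE is the grip in N (left out, the last holds). Time passes only in rows, so rows that repeat a pose let the fingers close. It gives the time, the measured TCP pose, the force and the opening at its end, in the units of the state.
- bot.sense(): the state, without advancing time (a new reading comes with each control period).
- bot.grab_frame(name): name is "scene" or "side" or "wrist"; returns a dict with "image" (400x640x3 uint8, red, green, blue), "depth" (400x640 float32, mm along the optical axis (not along the pixel's ray), 0 where there is no reading), "fx", "fy", "cx", "cy" (pixels), "R" (3x3) and "t" (3): a world point X has camera coordinates R X + t. Camera axes: x right, y down, z forward; pixel columns grow to the right and rows downward; lengths in mm; the calibration is good to about 2 mm. A picture is of the moment at which its call begins.
- bot.close_job(): hands the job in, once; it reports no verdict.
The state is a dict: "clock": time; "qpos": joint angles; "dq": joint speeds; "joint_torque": joint torques, N m; "ee_pos": TCP position; "eef_rot": TCP orientation; "force": force on the tool from outside, world axes, zero at the start; "ft_torque": the same for the moment, N m; "finger_gap": finger opening in mm.
Only numpy, scipy, OpenCV 4.12 (cv2) and the standard library are available. Lean on these libraries where they do the work, as an engineer would, in place of code of your own. Each camera call takes 0.05 s, during which the arm holds its last target. There are 200 camera calls.

## Task

The worn black nylon bush is stuck in the hub of the candy tray's revolving stand, and the turning top has settled a little askew, so its hole no longer sits true over the hub. Take the wooden push rod out of its block, feel its nose into the hole in the turning top and press the bush steadily down and out, without forcing anything, so that it drops into the saucer underneath; then stand the rod back in its block. Keep the fingers off the bush and leave the saucer, teapot, jar and tongs where they are.

Things in the scene. Friction and masses are not known exactly. Their poses are not given: they have to be found in the camera images.
- hub_top (a point): point on the upright axis of the revolving stand's hub, level with the upper face of its turning top, 125 mm above the sideboard, z up. The turning top is a flat aluminium disc 92 mm across, 10 mm thick, with a sharp-edged guide hole of 19.5 mm in its middle. It sits askew and does not shift: its hole is up to 3.5 mm off the hub's axis along this point's x and y (not reported, different each time)
- hub_foot (a point): centre of the open lower end of the steel hub, 58 mm above the sideboard. The hub is a fixed upright tube, bore 37 mm, 47 mm outside, reaching up to 106 mm, just under the turning top; four curved legs, feet within 105 mm of its axis. Three spring tongues in it, 66 to 74 mm above the sideboard, hold the bush
- bush_center (a point): centre of the stuck bush, a black nylon cylinder 34 mm in diameter and 32 mm long, upright on the hub's axis (too wide for the guide hole, so it leaves only at the bottom). At the start its top lies 25 to 33 mm below the upper face of the turning top. The tongues resist it with 6 to 13 N all the way; it comes free and falls when its top is 59 mm below that face
- rod_center (a point): centre of the wooden push rod (70 g, 150 mm long), z along it from nose to handle. Round shank of 18 mm diameter, 85 mm long, ending in a flat nose with barely rounded edge (0.75 mm of room all round in the guide hole); above it a square handle 26 x 26 mm (flats facing x and y), 65 mm long, its middle 42.5 mm above this centre. At the start it stands in mid-hole of the block, nose 12 mm above the sideboard
- rod_nose (a point): centre of the flat nose of the push rod, 75 mm below the rod's centre along its axis. More than 25 N of the rod on the stand or on the bush would do damage
- block_hole (a point): centre of the mouth of the hole in the dark wooden block that holds the push rod: a fixed block 75 x 75 mm and 50 mm high, hole 26 mm in diameter, 38 mm deep, upright
- saucer_center (a point): centre of the loose white saucer under the hub, 120 mm in diameter, 18 mm high; this point lies 9 mm above the sideboard
- teapot_center (a point): centre of a small loose ceramic teapot, 116 mm in diameter without spout and handle, 101 mm high
- jar_center (a point): centre of a loose glass jar with flip-top lid, 82 mm in diameter, 121 mm high
- tong_center (a point): centre of the loose stainless steel tongs lying flat, 180 mm long, 34 mm wide, 18 mm high
Not all that is in view belongs to the job. There is more than one size of the part that bears rod_center; the job needs the larger. Several things look just like the part that bears hub_top: the one meant starts farthest to the robot's right.

How it is judged:
By the outcome, as a careful person would: the job done as asked, in the order asked, and still so for the second after the job is handed in, with the robot touching nothing.
It also fails if it takes over 72 s, if anything falls off the work surface, if the arm or the gripper's body presses on something with over 40 N, if the wrist force passes 120 N, or if a joint passes its speed limit or range.

## Working session

There is one attempt and no reset: what is moved stays moved. The work goes in short steps, Python scripts to look and compute and a shell command to move; the robot and the scene stay as the last step left them, time stands still between calls to the robot, and variables do not carry over. Pictures are saved under pics/ and viewed, about 8 in all and at most 12, crops included, and the job is handed in when it is done.

```bash
ls; mkdir -p pics
cat > h.py <<'E'
import numpy as np, cv2, pickle
from station import bot
def grab(n):
    f=bot.grab_frame(n); pickle.dump(f,open(f'{n}.pkl','wb')); return f
def pts(f):
    d=f['depth']; v,u=np.mgrid[:d.shape[0],:d.shape[1]]
    P=np.stack([(u-f['cx'])/f['fx']*d,(v-f['cy'])/f['fy']*d,d],-1)
    W=(P-np.array(f['t']))@np.array(f['R']); W[d==0]=np.nan; return W
def proj(f,X):
    c=np.array(f['R'])@np.array(X)+f['t']; return c[0]/c[2]*f['fx']+f['cx'],c[1]/c[2]*f['fy']+f['cy']
E
python3 - <<'E'
from h import *
for n in ('scene','side'):
    f=grab(n); cv2.imwrite(f'pics/{n}0.png',f['image'][:,:,::-1])
    print(n,-np.array(f['R']).T@f['t'],np.array(f['R'])[2])
print(bot.sense(),bot.grip_depth)
E
```

```text
pics
scene [1113.4115388  -113.91724753  973.7241928 ] [-0.55273207  0.11785532 -0.82498326]
side [392.54633029 705.12198304 599.0749694 ] [ 0.17674396 -0.79461927 -0.58081132]
{'clock': 0.1, 'qpos': array([-1.29678352,  0.62931177,  0.03842669,  1.5182445 , -0.02698774,
        0.99631473, -0.01998639]), 'dq': array([-0.00057561, -0.00101559,  0.00119432, -0.00173365, -0.00161294,
        0.00015692, -0.00198111]), 'joint_torque': array([ 3.86237749e-03, -5.64532542e+01,  1.23083699e+00, -1.93972385e+01,
        1.12885761e-02,  5.44999246e-03, -7.13484098e-07]), 'ee_pos': array([216.43012865, 612.31684791, 230.45056601]), 'eef_rot': array([ 5.16558547e-04,  8.16479078e-01,  5.77374350e-01, -7.12964845e-04]), 'force': array([-0.48424602,  0.03036615,  0.76956693]), 'ft_torque': array([ 0.04348363, -0.00708799, -0.04391144]), 'finger_gap': 85.59687391325603} 18.700000000000003
```

View pics/scene0.png

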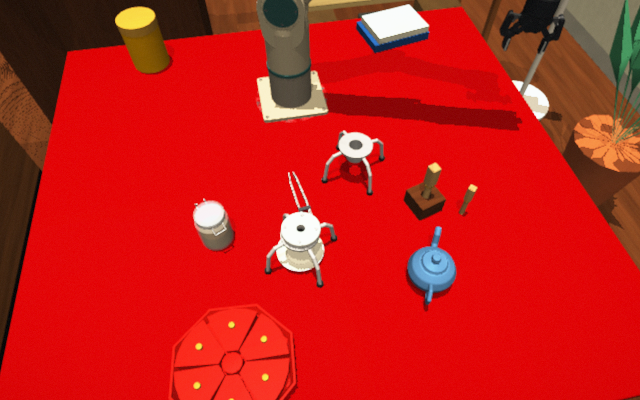

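View pics/side0.png

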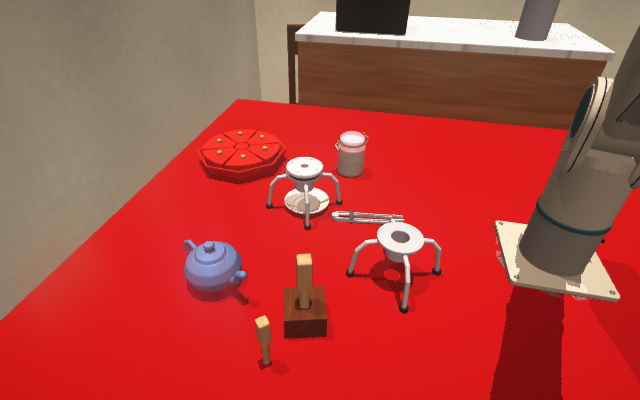

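Scene view: stands at (301,232), with the saucer under it, and at (356,147). The camera faces the robot, so the robot's right is image left, and (301,232) is the one meant. Rods: (430,180) in the block is the larger. The one at (468,200) stands free and is smaller. Next I measure these and confirm them in an enlarged crop.

Run:
```python
from h import *
crops=[]
for n,boxes in (('scene',dict(standA=(255,200,345,285),standB=(320,125,390,190),rod=(400,155,450,222),small=(455,175,485,222),pot=(400,225,465,305),jar=(190,195,240,255))),('side',dict(standA=(262,150,345,230),standB=(345,215,445,310),rod=(280,250,330,340),small=(250,310,280,370)))):
    f=pickle.load(open(n+'.pkl','rb')); W=pts(f)
    tb=W[np.isfinite(W[...,2])&(abs(W[...,2])<8)]
    print(n,'table z',np.median(tb[:,2]))
    for k,(a,b,c,d) in boxes.items():
        R=W[b:d,a:c].reshape(-1,3); R=R[np.isfinite(R[:,2])]
        zt=np.percentile(R[:,2],99.7)
        zs=dict(standA=125,standB=125).get(k,zt-1)
        T=R[abs(R[:,2]-zs)<4]
        print(n,k,'top',zt.round(1),len(T),T.mean(0).round(1),'ext',T[:,:2].min(0).round(1),T[:,:2].max(0).round(1))
        if k=='rod':
            B=R[abs(R[:,2]-50)<3]; print(' blocktop',len(B),B[:,:2].min(0).round(1),B[:,:2].max(0).round(1), cv2.minAreaRect(B[:,:2].astype(np.float32)))
            print(' handle rect',cv2.minAreaRect(T[:,:2].astype(np.float32)))
            for z in range(50,170,10):
                s=R[abs(R[:,2]-z)<5]; print(z,len(s),s.mean(0).round(1) if len(s) else '')
        if k.startswith('stand'):
            (c0,r)=cv2.minEnclosingCircle(T[:,:2].astype(np.float32)); print('  circ',c0,r)
f=pickle.load(open('scene.pkl','rb'));g=pickle.load(open('side.pkl','rb'))
A=cv2.resize(f['image'][190:290,250:350],(400,400),interpolation=2);B=cv2.resize(f['image'][150:250,400:500],(400,400),interpolation=2)
cv2.imwrite('pics/c1.png',np.hstack([A,B])[:,:,::-1])
```

```text
scene table z -0.7022092042033617
scene standA top 127.4 1011 [586.1 -64.4 124.3] ext [ 538.4 -109.5] [630.1 -18.5]
  circ (584.1406860351562, -64.31954956054688) 46.520259857177734<stdin>:12: RuntimeWarning: Mean of empty slice.
  ret = um.true_divide(
Traceback (most recent call last):
ValueError: zero-size array to reduction operation minimum which has no identity
```

Run:
```python
from h import *
for n,boxes in (('scene',dict(standA=(255,200,345,285),standB=(320,125,390,190),rod=(400,155,450,222),small=(455,175,485,222),pot=(400,225,465,305),jar=(190,195,240,255))),('side',dict(standA=(262,150,345,230),standB=(345,215,445,310),rod=(280,250,330,340),small=(250,310,280,370)))):
    f=pickle.load(open(n+'.pkl','rb')); W=pts(f)
    for k,(a,b,c,d) in boxes.items():
        R=W[b:d,a:c].reshape(-1,3); R=R[np.isfinite(R[:,2])]
        zt=np.percentile(R[:,2],99.5)
        T=R[abs(R[:,2]-(125 if k=='standA' else zt-1))<4]
        print(n,k,'top',zt.round(1),len(T),T.mean(0).round(1),'ext',T[:,:2].min(0).round(1),T[:,:2].max(0).round(1),'circ',cv2.minEnclosingCircle(T[:,:2].astype(np.float32)))
        if k=='rod':
            B=R[abs(R[:,2]-50)<3]; print(' blocktop',len(B), cv2.minAreaRect(B[:,:2].astype(np.float32)))
            print(' handle rect',cv2.minAreaRect(T[:,:2].astype(np.float32)))
            for z in range(55,165,10):
                s=R[abs(R[:,2]-z)<5]; print(z,len(s),s.mean(0).round(1) if len(s) else '')
f=pickle.load(open('scene.pkl','rb'))
A=cv2.resize(f['image'][190:290,250:350],(400,400),interpolation=2);B=cv2.resize(f['image'][150:250,400:500],(400,400),interpolation=2)
cv2.imwrite('pics/c1.png',np.hstack([A,B])[:,:,::-1])
```

```text
scene standA top 127.1 1011 [586.1 -64.4 124.3] ext [ 538.4 -109.5] [630.1 -18.5] circ ((584.1406860351562, -64.31954956054688), 46.520259857177734)
scene standB top 108.3 531 [343.1 125.6 105.7] ext [295.2  80.1] [388.2 171.1] circ ((342.2693786621094, 125.56671142578125), 47.49388122558594)
scene rod top 162.2 85 [501.2 280.3 160.7] ext [485.4 267.5] [513.3 294.8] circ ((499.34027099609375, 281.720703125), 15.7882719039917)
 blocktop 476 ((500.4216003417969, 280.9708557128906), (76.40332794189453, 76.72484588623047), 16.49978256225586)
 handle rect ((500.3177795410156, 281.2349548339844), (24.692548751831055, 24.609235763549805), 16.865196228027344)
55 192 [505.8 279.2  51.7]
65 16 [505.  278.   65.6]
75 19 [503.6 277.9  75.2]
85 8 [506.4 278.2  84.6]
95 16 [506.3 275.8  94.7]
105 34 [507.2 276.4 105.3]
115 32 [506.4 275.8 114.7]
125 40 [507.8 277.1 125.1]
135 36 [507.  275.7 135.1]
145 39 [506.7 276.1 145.6]
155 58 [504.2 277.7 156.8]
scene small top 111.0 49 [543.6 375.9 109.2] ext [532.5 364.9] [554.7 387.6] circ ((543.3195190429688, 376.22735595703125), 11.54214859008789)
scene
[... 673 characters left out ...]
84.5968017578125), 15.859904289245605)
 blocktop 1190 ((499.7831726074219, 283.9260559082031), (73.87480163574219, 78.25251007080078), 16.443614959716797)
 handle rect ((500.2358093261719, 284.8103942871094), (24.88985824584961, 27.4649600982666), 14.800742149353027)
55 702 [499.4 289.2  51. ]
65 42 [498.1 289.8  65. ]
75 39 [498.9 290.   75.3]
85 25 [498.8 291.   83.4]
95 29 [496.6 294.1  94.9]
105 55 [497.4 296.3 105.4]
115 64 [497.8 295.5 115.3]
125 66 [497. 295. 125.]
135 68 [497.1 295.2 134.8]
145 71 [496.5 295.4 144.9]
155 85 [498.  293.9 155.4]
side small top 112.1 143 [542.7 381.1 110.6] ext [531.7 367.3] [554.4 392.3] circ ((542.8087768554688, 379.7861022949219), 12.519572257995605)
```

View pics/c1.png

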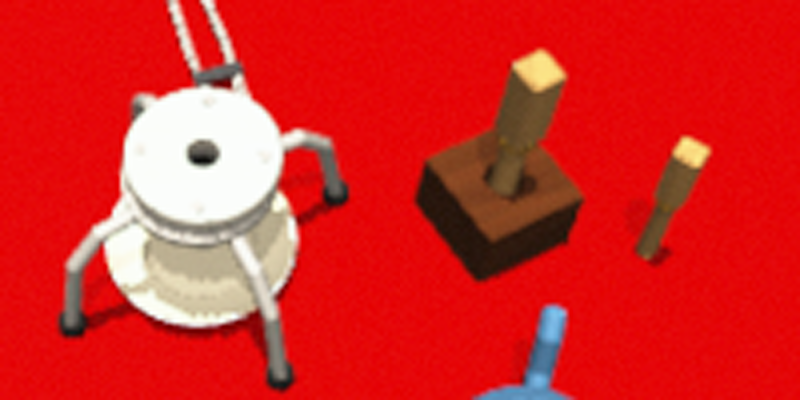

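The crop confirms both choices: the left stand, with the saucer beneath and its dark hole at crop (203,152), and the thick rod in the block, handle top at (540,68). The thinner rod at (690,150) is free-standing. Tops at 125 mm and 162 mm match the given heights. Next: move above the rod.

```bash
cat >> h.py <<'E'
from scipy.spatial.transform import Rotation as Ro
def tool():
    s=bot.sense(); q=s['eef_rot']; return np.array(s['ee_pos']),Ro.from_quat([q[1],q[2],q[3],q[0]]),s
def plan(X,yaw):
    p,R,s=tool(); a=np.radians(yaw); c,n=np.cos(a),np.sin(a)
    T=Ro.from_matrix(np.array([[c,n,0],[n,-c,0],[0,0,-1]]))
    print('t',round(s['clock'],2),'p',p.round(2),'F',s['force'].round(1),'gap',round(s['finger_gap'],1),'yaw',np.degrees(np.arctan2(*R.as_matrix()[[1,0],0])).round(2))
    print('shift m',(R.inv().apply(np.array(X)-p)/1000).round(4),'rot deg',np.degrees((R.inv()*T).as_rotvec()).round(2))
E
python3 -c "
from h import *
plan([500,283,250],16.5)"
```

```text
t 0.1 p [216.43 612.32 230.45] F [-0.5  0.   0.8] gap 85.6 yaw 70.53
shift m [-0.216   0.3771 -0.0192] rot deg [5.000e-02 9.000e-02 5.403e+01]
```

```bash
python3 -m creep '[[1,-0.216,0.377,-0.02,0,0,54],[1,-0.216,0.377,-0.02,0,0,54],[1,-0.216,0.377,-0.02,0,0,54],[1,-0.216,0.377,-0.02,0,0,54],[1,-0.216,0.377,-0.02,0,0,54],[1,-0.216,0.377,-0.02,0,0,54],[1,-0.216,0.377,-0.02,0,0,54],[1,-0.216,0.377,-0.02,0,0,54]]'
python3 -c "
from h import *
plan([500,283,250],16.5)"
```

```text
clock: 0.77
ee_pos: [434.3, 358.5, 246.2]
eef_rot: [0.001, 0.99, 0.141, -0.001]
force: [0.1, 0.8, -0.7]
finger_gap: 85.1
t 0.77 p [434.28 358.48 246.19] F [ 0.1  0.8 -0.7] gap 85.1 yaw 16.21
shift m [ 0.042   0.0908 -0.0037] rot deg [ 0.09  0.08 -0.29]
```

```bash
python3 -m creep '[[1,0.042,0.091,-0.004,0,0,-0.3],[1,0.042,0.091,-0.004,0,0,-0.3],[1,0.042,0.091,-0.004,0,0,-0.3],[1,0.042,0.091,-0.004,0,0,-0.3],[1,0.042,0.091,-0.004,0,0,-0.3],[1,0.042,0.091,-0.004,0,0,-0.3]]'
python3 - <<'E'
from h import *
f=grab('wrist'); cv2.imwrite('pics/w1.png',f['image'][:,:,::-1])
plan([500,283,250],16.5)
print(-np.array(f['R']).T@f['t'],np.array(f['R']).round(3),f['fx'])
W=pts(f)
s=W[abs(W[...,2]-161)<5]; print(len(s), cv2.minAreaRect(s[:,:2].astype(np.float32)))
print(proj(f,[500,283,162]))
E
```

```text
clock: 1.27
ee_pos: [499.0, 283.8, 249.8]
eef_rot: [0.001, 0.99, 0.144, -0.001]
force: [-0.7, -0.8, -0.1]
finger_gap: 85.1
t 1.32 p [498.75 284.34 249.86] F [-0.5  0.5 -0.4] gap 85.7 yaw 16.65
shift m [ 0.0008  0.0016 -0.0001] rot deg [0.04 0.16 0.15]
[476.03727435 361.6267321  392.08454407] [[ 0.959  0.285 -0.002]
 [ 0.271 -0.91   0.314]
 [ 0.087 -0.301 -0.949]] 281.1977016221493
808 ((498.3771667480469, 283.5157470703125), (25.81079864501953, 26.627685546875), 18.02595329284668)
(np.float64(322.06806868406596), np.float64(204.60369304688695))
```

View pics/w1.png

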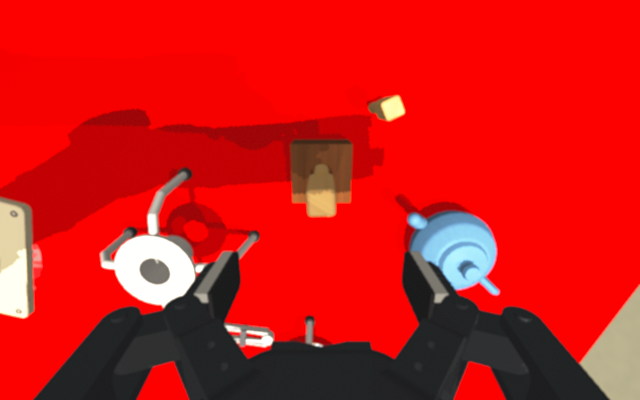

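Wrist view: handle top at (321,203), block around (321,172), rod between the open fingers. Wrist estimate (498.4,283.5) agrees with the scene/side mean (500,283) to 2 mm. Descending to grasp mid-handle.

```bash
python3 -m creep '[[1,0,0.001,0.035,0,0,0],[1,0,0.001,0.07,0,0,0],[1,0,0.001,0.105,0,0,0],[1,0,0.001,0.139,0,0,0],[1,0,0.001,0.139,0,0,0],[1,0,0.001,0.139,0,0,0]]' 60
python3 -c "
from h import *
plan([499.3,283.3,111],16.5)"
python3 -m creep '[[-1,0,0,0,0,0,0],[-1,0,0,0,0,0,0],[-1,0,0,0,0,0,0],[-1,0,0,0,0,0,0],[-1,0,0,0,0,0,0],[-1,0,0,0,0,0,0],[-1,0,0,0,0,0,0],[-1,0,0,0,0,0,0]]' 60
python3 -c "
from h import *
plan([499.3,283.3,111],16.5)"
```

```text
clock: 1.82
ee_pos: [496.7, 283.9, 109.7]
eef_rot: [0.001, 0.989, 0.146, -0.003]
force: [0.2, -0.2, 1.2]
finger_gap: 85.4
t 1.82 p [496.74 283.93 109.72] F [ 0.2 -0.2  1.2] gap 85.4 yaw 16.78
shift m [ 0.0023  0.0013 -0.0013] rot deg [0.07 0.39 0.28]
clock: 2.48
ee_pos: [497.4, 284.4, 110.9]
eef_rot: [0.0, 0.989, 0.146, -0.002]
force: [-0.9, 0.5, 6.6]
finger_gap: 25.4
t 2.48 p [497.41 284.4  110.92] F [-0.9  0.5  6.6] gap 25.4 yaw 16.77
shift m [ 0.0015  0.0016 -0.0001] rot deg [0.02 0.29 0.27]
```

```bash
python3 -m creep '[[-1,0,0,-0.01,0,0,0],[-1,0,0,-0.02,0,0,0],[-1,0,0,-0.05,0,0,0],[-1,0,0,-0.085,0,0,0],[-1,0,0,-0.12,0,0,0],[-1,0,0,-0.155,0,0,0],[-1,0,0,-0.155,0,0,0],[-1,0,0,-0.155,0,0,0]]'
python3 - <<'E'
from h import *
f=grab('wrist'); cv2.imwrite('pics/w2.png',f['image'][:,:,::-1])
plan([585,-62,266],16.5)
g=grab('side'); cv2.imwrite('pics/s2.png',g['image'][:,:,::-1])
p,R,s=tool(); ax=R.as_matrix()
for n,F in(('w',f),('s',g)):
    W=pts(F); q=(W-p)@ax   # tool coords
    m=(abs(q[...,0])<25)&(abs(q[...,1])<25)
    for z0 in range(-60,120,10):
        s_=q[m&(abs(q[...,2]-z0)<5)]
        if len(s_)>5: print(n,z0,len(s_),s_.min(0).round(1)[:2],s_.max(0).round(1)[:2])
    t=q[m&(q[...,2]>-60)]; print('z ext',t[:,2].min(),t[:,2].max())
E
```

```text
clock: 3.15
ee_pos: [499.4, 285.1, 269.0]
eef_rot: [-0.001, 0.989, 0.146, 0.0]
force: [0.2, -0.6, -1.4]
finger_gap: 25.5
t 3.2 p [498.12 284.67 267.07] F [-1.1 -0.3 -1.5] gap 25.2 yaw 16.77
shift m [-0.0168  0.357   0.001 ] rot deg [-0.03  0.2   0.27]
w -60 801 [-24.3 -14.4] [25.   8.2]
w -50 4696 [-24.8 -15.5] [25.  13.5]
w -40 1386 [-24.4 -13.8] [25.  10.2]
w -30 1130 [-24.7 -12.8] [25.  -7.2]
w -20 939 [-24.7 -12.8] [24.9 -7.1]
w -10 662 [-24.3 -12.7] [25.  -7.5]
w 0 338 [-11.  -12.7] [15.  -7.7]
w 10 135 [-10.9 -12.5] [14.5 -8.5]
w 20 28 [ -5.4 -11.6] [ 9.6 -7.6]
w 30 120 [-5.4 -8.4] [10.6 -1.6]
w 40 122 [-6.4 -8.5] [11.   0.6]
w 50 100 [-5.9 -8.3] [11.6  1. ]
w 60 97 [-6.2 -8.1] [11.3  0.6]
w 70 81 [-5.7 -8. ] [11.7  0.2]
w 80 72 [-5.9 -8.3] [11.8  0.7]
w 90 64 [-5.4 -8.3] [11.7 -0.7]
z ext -59.952213457352244 256.0567411490124
s -60 79 [-23.1 -15.3] [ 24.4 -11.4]
s -50 340 [-25.  -15.2] [24.8 13.3]
s -40 199 [-23.9 -14.4] [25.   9.6]
s -30 199 [-24.  -14.3] [24.1 -6.1]
s -20 193 [-24.3 -13.4] [24.5 -5.4]
s -10 178 [-22.9 -13.3] [24.8 -5.7]
s 0 105 [-17.  -13.2] [20.7 -6.9]
s 10 68 [ -9.6 -13.2] [15.2 -7.6]
s 20 45 [ -8.6 -11.8] [13.8 -0.9]
s 30 61 [-5.7 -8.7] [11.  -0.1]
s 40 58 [-5.7 -8.3] [11.3  0.4]
s 50 58 [-5.7 -9. ] [11.5  1.1]
s 60 57 [-5.6 -8.3] [11.7  1.3]
s 70 59 [-5.7 -8.2] [11.8  0.8]
s 80 52 [-5.6 -9. ] [12.1  2.7]
s 90 52 [-5.6 -8.7] [12.2  2.3]
s 100 9 [-5.6 -7.9] [10.9  1.2]
z ext -59.83397459257718 247.97227225279104
```

View pics/w2.png

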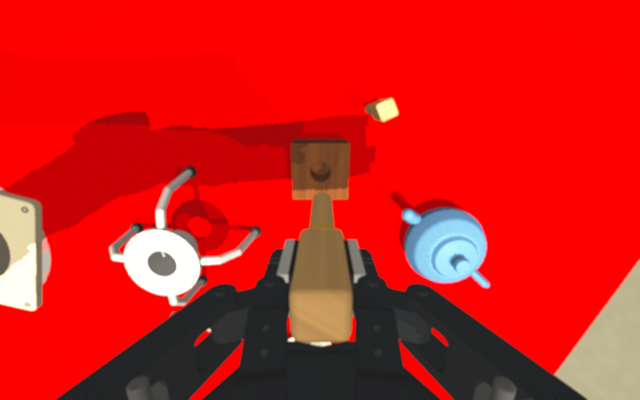

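Wrist view: rod held upright between the pads, (321,210) to (321,340), block hole free at (321,172). Both cameras put the shank axis about 3 mm off the TCP in tool x and 0.6 mm in tool y, and I'll use that offset. Now I move beside the hub to look at the guide hole.

```bash
python3 -c "
from h import *
plan([553,-71,258],16.5)"
python3 -m creep '[[-1,-0.049,0.356,0.009,0,0.2,0],[-1,-0.049,0.356,0.009,0,0.2,0],[-1,-0.049,0.356,0.009,0,0.2,0],[-1,-0.049,0.356,0.009,0,0.2,0],[-1,-0.049,0.356,0.009,0,0.2,0],[-1,-0.049,0.356,0.009,0,0.2,0],[-1,-0.049,0.356,0.009,0,0.2,0],[-1,-0.049,0.356,0.009,0,0.2,0]]'
python3 -c "
from h import *
plan([553,-71,258],16.5)"
```

```text
t 3.25 p [497.43 284.37 265.78] F [-1.5 -0.3 -1.8] gap 25.3 yaw 16.78
shift m [-0.0493  0.3563  0.0082] rot deg [0.02 0.34 0.28]
clock: 3.92
ee_pos: [548.0, -46.5, 256.3]
eef_rot: [-0.0, 0.989, 0.146, -0.003]
force: [1.3, 0.5, -1.1]
finger_gap: 25.5
t 3.92 p [547.95 -46.47 256.27] F [ 1.3  0.5 -1.1] gap 25.5 yaw 16.77
shift m [-0.0023  0.0249 -0.0017] rot deg [-0.05  0.33  0.27]
```

```bash
python3 -m creep '[[-1,-0.002,0.025,-0.002,0,0,0],[-1,-0.002,0.025,-0.002,0,0,0],[-1,-0.002,0.025,-0.002,0,0,0],[-1,-0.002,0.025,-0.002,0,0,0],[-1,-0.002,0.025,-0.002,0,0,0],[-1,-0.002,0.025,-0.002,0,0,0]]'
python3 - <<'E'
from h import *
f=grab('wrist'); g=grab('side')
plan([553,-71,258],16.5)
p,R,s=tool(); ax=R.as_matrix()
for n,F in(('w',f),('s',g)):
    W=pts(F); q=(W-p)@ax
    m=(abs(q[...,0])<25)&(abs(q[...,1])<25)
    for z0 in (40,60,80,90):
        s_=q[m&(abs(q[...,2]-z0)<5)]
        if len(s_)>5: print(n,z0,len(s_),s_.min(0).round(1)[:2],s_.max(0).round(1)[:2])
    for z0 in range(94,106): print(z0,(m&(abs(q[...,2]-z0)<.5)).sum(),end=' ')
    T=W[(abs(W[...,2]-125)<4)&(np.hypot(W[...,0]-585,W[...,1]+62)<60)]
    print('\n disc',n,len(T),cv2.minEnclosingCircle(T[:,:2].astype(np.float32)),T[:,2].mean(), 'px',proj(F,[585,-62,125]))
u,v=map(int,proj(f,[585,-62,125])); A=cv2.resize(f['image'][v-60:v+60,u-80:u+80],None,fx=2.5,fy=2.5,interpolation=2)
u2,v2=map(int,proj(g,[585,-62,125])); B=cv2.resize(g['image'][v2-60:v2+60,u2-80:u2+80],None,fx=2.5,fy=2.5,interpolation=2)
print(u,v,u2,v2); cv2.imwrite('pics/w3.png',np.hstack([A,B])[:,:,::-1])
E
```

```text
clock: 4.42
ee_pos: [553.0, -69.1, 257.8]
eef_rot: [-0.001, 0.989, 0.147, -0.003]
force: [0.4, 0.2, -0.7]
finger_gap: 25.0
t 4.52 p [553.19 -69.58 258.1 ] F [-0.1  0.2 -0.6] gap 25.6 yaw 16.91
shift m [-0.0006  0.0013  0.0001] rot deg [-0.08  0.34  0.41]
w 40 124 [-8.6 -8.7] [ 8.5 -0.9]
w 60 98 [-8.7 -8.8] [9.  0.3]
w 80 78 [-8.7 -8.5] [9.1 0.3]
w 90 64 [-8.  -8.4] [ 8.7 -1.8]
94 8 95 7 96 5 97 7 98 3 99 6 100 2 101 0 102 0 103 0 104 0 105 0 
 disc w 5188 ((583.1326293945312, -62.07296371459961), 46.08707046508789) 124.6254847232833 px (np.float64(353.800654822369), np.float64(191.56311017405278))
s 40 29 [-4.3 -9.5] [ 9.9 -2. ]
s 60 24 [-4.5 -9. ] [ 9.9 -2.4]
s 80 25 [-4.7 -9.5] [ 9.7 -2.9]
s 90 27 [-4.8 -9.2] [ 9.8 -2.6]
94 4 95 3 96 1 97 4 98 2 99 1 100 0 101 0 102 0 103 0 104 0 105 0 
 disc s 575 ((584.1613159179688, -60.3204345703125), 47.00594711303711) 124.92112277233892 px (np.float64(304.22036912525374), np.float64(165.0433820927903))
353 191 304 165
```

View pics/w3.png

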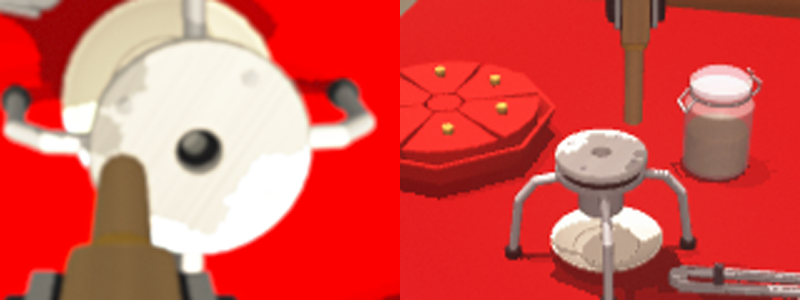

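Wrist crop: disc with the guide hole at crop (199,151), full image about (352.6,191.4); the rod nose shows at lower left, crop (125,160). Side crop: rod vertical. The settled reading now puts the shank axis within 0.5 mm of the TCP, so the earlier 3 mm came from arm motion. Next I fit the hole rim.

Run:
```python
from h import *
plan([553,-71,258],16.5)
f=grab('wrist'); p,R,s=tool(); print(p.round(2))
def ray(F,uv,z):
    Rm=np.array(F['R']);t=np.array(F['t']); C=-Rm.T@t
    d=np.c_[(uv[:,0]-F['cx'])/F['fx'],(uv[:,1]-F['cy'])/F['fy'],np.ones(len(uv))]@Rm
    return C+d*((z-C[2])/d[:,2])[:,None]
sc=pickle.load(open('scene.pkl','rb'))
for n,F,(u,v) in (('w',f,(352.6,191.4)),('scene0',sc,(300.5,228)),):
    r=22 if n=='w' else 12
    k=8; x0,y0=int(u)-r,int(v)-r
    A=cv2.resize(cv2.cvtColor(F['image'],cv2.COLOR_RGB2GRAY)[y0:y0+2*r,x0:x0+2*r],None,fx=k,fy=k,interpolation=cv2.INTER_CUBIC)
    for th in (110,130,150):
        cs,_=cv2.findContours((A<th).astype(np.uint8),cv2.RETR_EXTERNAL,cv2.CHAIN_APPROX_NONE)
        cs=[c for c in cs if cv2.pointPolygonTest(c,((u-x0)*k,(v-y0)*k),False)>=0]
        if not cs: print(n,th,'none');continue
        c=max(cs,key=len)[:,0].astype(float); uv=(c+.5)/k-.5+[x0,y0]
        P=ray(F,uv,125.)[:,:2].astype(np.float32)
        print(n,th,'ellipse',cv2.fitEllipse(P),'mean',P.mean(0), 'minmax',P.min(0),P.max(0))
W=pts(f); T=W[(abs(W[...,2]-125)<4)&(np.hypot(W[...,0]-585,W[...,1]+62)<60)]
print(cv2.minEnclosingCircle(T[:,:2].astype(np.float32)),np.median(T[:,2]))
```

```text
t 4.52 p [553.19 -69.58 258.1 ] F [-0.1  0.2 -0.6] gap 25.6 yaw 16.91
shift m [-0.0006  0.0013  0.0001] rot deg [-0.08  0.34  0.41]
[553.24 -69.88 258.21]
w 110 ellipse ((583.287353515625, -61.8065299987793), (14.74626636505127, 17.413841247558594), 129.67739868164062) mean [582.84674  -61.628937] minmax [574.39   -69.7306] [591.4128   -53.184452]
w 130 ellipse ((583.4441528320312, -61.960819244384766), (15.860700607299805, 18.189180374145508), 133.63392639160156) mean [582.50555  -61.488697] minmax [574.10474 -70.20623] [591.8568   -52.950104]
w 150 ellipse ((583.1483764648438, -61.863895416259766), (17.74452018737793, 18.466398239135742), 116.61541748046875) mean [583.1933  -61.88285] minmax [573.86115 -70.81096] [592.30176  -52.765694]
scene0 110 ellipse ((585.023193359375, -63.19155502319336), (12.80302906036377, 16.332141876220703), 163.74281311035156) mean [584.8775  -63.16174] minmax [577.9483  -70.96166] [591.6407  -55.09735]
scene0 130 ellipse ((584.0999755859375, -62.95221710205078), (15.711183547973633, 16.64822769165039), 152.99070739746094) mean [584.1826   -63.051563] minmax [575.61115 -71.2961 ] [592.01953  -54.478592]
scene0 150 ellipse ((583.9566040039062, -62.92631530761719), (16.639022827148438, 17.42647361755371), 152.12841796875) mean [584.0731   -62.995235] minmax [575.1627   -71.630394] [592.34875  -54.140247]
((583.2112426757812, -62.10429382324219), 46.11493682861328) 124.65519892366169
```

```bash
python3 -c "
from h import *
plan([582.9,-61.5,236],16.5)"
python3 -m creep '[[-1,0.015,0,0.005,0,0.3,0.3],[-1,0.031,0,0.012,0,0.3,0.3],[-1,0.031,0.0005,0.022,0,0.3,0.3],[-1,0.031,0.0005,0.022,0,0.3,0.3],[-1,0.031,0.0005,0.022,0,0.3,0.3],[-1,0.031,0.0005,0.022,0,0.3,0.3]]'
python3 -c "
from h import *
plan([582.9,-61.5,236],16.5)
f=bot.grab_frame('wrist');p,R,s=tool();W=pts(f);q=(W-p)@R.as_matrix();m=(abs(q[...,0])<25)&(abs(q[...,1])<25)
for z0 in (40,60,80,90):
    s_=q[m&(abs(q[...,2]-z0)<4)]; print(z0,len(s_),s_.min(0).round(1)[:2],s_.max(0).round(1)[:2])
plan([582.9,-61.5,236],16.5)"
```

```text
t 4.57 p [553.24 -69.88 258.21] F [-0.1 -0.2 -1.1] gap 24.9 yaw 16.88
shift m [0.0309 0.0006 0.022 ] rot deg [-0.07  0.33  0.38]
clock: 5.07
ee_pos: [582.1, -61.8, 236.1]
eef_rot: [-0.0, 0.99, 0.144, -0.001]
force: [-0.5, -0.3, -0.5]
finger_gap: 25.1
t 5.07 p [582.13 -61.82 236.14] F [-0.5 -0.3 -0.5] gap 25.1 yaw 16.55
shift m [ 0.0008 -0.0001  0.0001] rot deg [-0.06  0.08  0.05]
40 101 [-9.  -8.3] [ 8.3 -0.1]
60 76 [-9.  -8.3] [8.2 0.5]
80 60 [-8.8 -8.1] [8.9 0.7]
90 53 [-8.3 -8.3] [ 8.5 -0.8]
t 5.12 p [582.39 -61.83 236.42] F [-0.7  0.2 -2.3] gap 25.2 yaw 16.54
shift m [ 0.0006 -0.0002  0.0004] rot deg [-0.06  0.04  0.04]
```

```bash
python3 -m creep '[[-1,0.0007,-0.0004,0.004,0,0,0],[-1,0.0007,-0.0004,0.008,0,0,0],[-1,0.0007,-0.0004,0.010,0,0,0],[-1,0.0007,-0.0004,0.011,0,0,0],[-1,0.0007,-0.0004,0.012,0,0,0],[-1,0.0007,-0.0004,0.013,0,0,0],[-1,0.0007,-0.0004,0.014,0,0,0],[-1,0.0007,-0.0004,0.014,0,0,0]]'
python3 -c "
from h import *
plan([582.95,-61.2,222],16.5)"
```

```text
clock: 5.78
ee_pos: [582.9, -61.2, 222.3]
eef_rot: [-0.0, 0.99, 0.144, -0.001]
force: [-0.5, 0.6, -1.2]
finger_gap: 25.4
t 5.78 p [582.87 -61.24 222.26] F [-0.5  0.6 -1.2] gap 25.4 yaw 16.54
shift m [ 0.0001 -0.      0.0003] rot deg [-0.06  0.05  0.04]
```

```bash
python3 -m creep '[[-1,0,0,0.001,0,0,0],[-1,0,0,0.001,0,0,0],[-1,0,0,0.002,0,0,0],[-1,0,0,0.002,0,0,0]]'; python3 -m creep '[[-1,0,0,0.001,0,0,0],[-1,0,0,0.001,0,0,0],[-1,0,0,0.002,0,0,0],[-1,0,0,0.002,0,0,0]]'
python3 -c "
from h import *
plan([582.95,-61.2,222],16.5)"
```

```text
clock: 6.12
ee_pos: [582.8, -61.2, 220.1]
eef_rot: [-0.0, 0.99, 0.144, -0.001]
force: [-0.3, 0.1, -0.5]
finger_gap: 25.5
clock: 6.45
ee_pos: [582.7, -61.2, 217.9]
eef_rot: [-0.001, 0.99, 0.144, -0.001]
force: [-0.2, 0.7, -1.0]
finger_gap: 25.3
t 6.45 p [582.69 -61.2  217.94] F [-0.2  0.7 -1. ] gap 25.3 yaw 16.54
shift m [ 0.0002  0.0001 -0.0041] rot deg [-0.07  0.08  0.04]
```

No contact force though the nose is computed at 6 mm below the face, so it has entered the hole. Continuing slowly to the bush.

```bash
python3 -m creep '[[-1,0,0,0.001,0,0,0],[-1,0,0,0.002,0,0,0],[-1,0,0,0.004,0,0,0],[-1,0,0,0.005,0,0,0],[-1,0,0,0.006,0,0,0],[-1,0,0,0.006,0,0,0]]'; python3 -m creep '[[-1,0,0,0.001,0,0,0],[-1,0,0,0.002,0,0,0],[-1,0,0,0.003,0,0,0],[-1,0,0,0.004,0,0,0],[-1,0,0,0.005,0,0,0],[-1,0,0,0.005,0,0,0]]'
python3 -c "
from h import *
plan([582.95,-61.2,203],16.5)"
```

```text
clock: 6.95
ee_pos: [582.5, -61.2, 211.6]
eef_rot: [-0.001, 0.99, 0.144, -0.001]
force: [0.6, -0.7, -1.0]
finger_gap: 25.0
clock: 7.45
ee_pos: [582.4, -61.1, 206.4]
eef_rot: [-0.001, 0.99, 0.144, -0.001]
force: [-0.4, 0.0, -0.3]
finger_gap: 25.1
t 7.45 p [582.37 -61.13 206.41] F [-0.4  0.  -0.3] gap 25.1 yaw 16.54
shift m [0.0005 0.0002 0.0034] rot deg [-0.09  0.13  0.04]
```

```bash
python3 -c "
from h import *
f=grab('wrist');cv2.imwrite('pics/w4.png',f['image'][100:300,220:480,::-1].repeat(2,0).repeat(2,1))
p,R,s=tool();W=pts(f);q=(W-p)@R.as_matrix();m=(abs(q[...,0])<25)&(abs(q[...,1])<25)
for z0 in (40,60,70):
    s_=q[m&(abs(q[...,2]-z0)<4)]; print(z0,len(s_),s_.min(0).round(1)[:2],s_.max(0).round(1)[:2])
"
```

```text
40 98 [-8.6 -8.1] [ 8.5 -0. ]
60 74 [-8.7 -8.2] [8.5 0.4]
70 68 [-8.9 -8. ] [8.8 1.6]
```

View pics/w4.png

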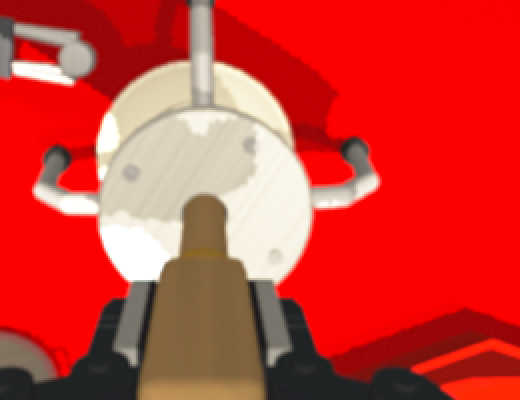

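The crop at (205,205) shows the shank standing in the disc's hole, with no lateral force. I continue in small steps and trim the 0.4 mm x drift.

```bash
python3 -m creep '[[-1,0.0004,0,0.001,0,0,0],[-1,0.0004,0,0.002,0,0,0],[-1,0.0004,0,0.003,0,0,0],[-1,0.0004,0,0.004,0,0,0],[-1,0.0004,0,0.005,0,0,0],[-1,0.0004,0,0.006,0,0,0],[-1,0.0004,0,0.007,0,0,0],[-1,0.0004,0,0.007,0,0,0]]'; python3 -m creep '[[-1,0.0002,0,0.001,0,0,0],[-1,0.0002,0,0.0015,0,0,0],[-1,0.0002,0,0.002,0,0,0],[-1,0.0002,0,0.0025,0,0,0],[-1,0.0002,0,0.003,0,0,0],[-1,0.0002,0,0.0035,0,0,0],[-1,0.0002,0,0.004,0,0,0]]'
python3 -c "
from h import *
plan([582.7,-61.2,203],16.5)"
```

```text
clock: 8.17
ee_pos: [582.7, -61.0, 199.3]
eef_rot: [-0.001, 0.99, 0.144, -0.001]
force: [-0.5, -0.2, -1.4]
finger_gap: 25.6
clock: 8.75
ee_pos: [583.4, -60.9, 196.7]
eef_rot: [-0.001, 0.99, 0.144, -0.0]
force: [-2.0, 0.4, 9.2]
finger_gap: 25.4
t 8.75 p [583.44 -60.94 196.68] F [-2.   0.4  9.2] gap 25.4 yaw 16.54
shift m [-0.0008  0.     -0.0063] rot deg [-0.08  0.03  0.04]
```

9.2 N at TCP z 196.7, which puts the nose about 27 mm below the face. That matches the bush top, so I press steadily.

```bash
python3 -m creep '[[-1,-0.0006,0,0.001,0,0,0],[-1,-0.0006,0,0.002,0,0,0],[-1,-0.0006,0,0.003,0,0,0],[-1,-0.0006,0,0.004,0,0,0],[-1,-0.0006,0,0.004,0,0,0]]'; python3 -m creep '[[-1,0,0,0.001,0,0,0],[-1,0,0,0.002,0,0,0],[-1,0,0,0.003,0,0,0],[-1,0,0,0.004,0,0,0],[-1,0,0,0.005,0,0,0]]'
python3 -c "
from h import *
plan([582.8,-61.2,190],16.5)"
```

```text
clock: 9.17
ee_pos: [583.4, -61.1, 193.9]
eef_rot: [-0.001, 0.99, 0.144, 0.0]
force: [-1.4, 0.9, 8.2]
finger_gap: 25.7
clock: 9.58
ee_pos: [583.4, -61.2, 190.2]
eef_rot: [-0.001, 0.99, 0.144, 0.001]
force: [-3.0, 0.1, 9.3]
finger_gap: 25.3
t 9.58 p [583.38 -61.16 190.24] F [-3.   0.1  9.3] gap 25.3 yaw 16.53
shift m [-0.0006 -0.0001  0.0002] rot deg [-0.08 -0.1   0.03]
```

```bash
python3 -m creep '[[-1,-0.0008,0,0.001,0,0,0],[-1,-0.0008,0,0.002,0,0,0],[-1,-0.0008,0,0.003,0,0,0],[-1,-0.0008,0,0.004,0,0,0],[-1,-0.0008,0,0.005,0,0,0],[-1,-0.0008,0,0.006,0,0,0],[-1,-0.0008,0,0.007,0,0,0],[-1,-0.0008,0,0.008,0,0,0]]'; python3 -m creep '[[-1,-0.0005,0,0.001,0,0,0],[-1,-0.0005,0,0.002,0,0,0],[-1,-0.0005,0,0.003,0,0,0],[-1,-0.0005,0,0.004,0,0,0],[-1,-0.0005,0,0.005,0,0,0],[-1,-0.0005,0,0.006,0,0,0]]'
python3 -c "
from h import *
plan([582.8,-61.2,165],16.5)"
```

```text
clock: 10.25
ee_pos: [583.0, -61.2, 183.6]
eef_rot: [-0.001, 0.99, 0.144, 0.001]
force: [-2.1, -0.1, 9.1]
finger_gap: 25.3
clock: 10.75
ee_pos: [582.9, -61.3, 178.9]
eef_rot: [-0.001, 0.99, 0.144, 0.002]
force: [-2.0, 1.1, 9.2]
finger_gap: 25.4
t 10.75 p [582.91 -61.31 178.86] F [-2.   1.1  9.2] gap 25.4 yaw 16.53
shift m [-0.0001 -0.0001  0.0139] rot deg [-0.1  -0.26  0.03]
```

```bash
python3 -m creep '[[-1,-0.0003,0,0.001,0,0,0],[-1,-0.0003,0,0.002,0,-0.1,0],[-1,-0.0003,0,0.003,0,-0.2,0],[-1,-0.0003,0,0.004,0,-0.2,0],[-1,-0.0003,0,0.005,0,-0.2,0],[-1,-0.0003,0,0.006,0,-0.2,0],[-1,-0.0003,0,0.007,0,-0.2,0],[-1,-0.0003,0,0.008,0,-0.2,0]]'; python3 -m creep '[[-1,0,0,0.001,0,0,0],[-1,0,0,0.002,0,0,0],[-1,0,0,0.003,0,0,0],[-1,0,0,0.004,0,0,0],[-1,0,0,0.005,0,0,0],[-1,0,0,0.006,0,0,0]]'
python3 -c "
from h import *
plan([582.8,-61.2,165],16.5)"
```

```text
clock: 11.42
ee_pos: [583.1, -61.3, 172.2]
eef_rot: [-0.001, 0.99, 0.144, 0.001]
force: [-1.5, 0.0, 8.4]
finger_gap: 25.3
clock: 11.92
ee_pos: [583.2, -61.3, 167.2]
eef_rot: [-0.001, 0.99, 0.144, 0.001]
force: [-1.5, 0.4, 7.7]
finger_gap: 25.7
t 11.92 p [583.19 -61.3  167.25] F [-1.5  0.4  7.7] gap 25.7 yaw 16.53
shift m [-0.0004 -0.0002  0.0022] rot deg [-0.11 -0.18  0.03]
```

```bash
python3 -m creep '[[-1,-0.0003,0,0.001,0,0,0],[-1,-0.0003,0,0.002,0,0,0],[-1,-0.0003,0,0.003,0,0,0],[-1,-0.0003,0,0.004,0,0,0],[-1,-0.0003,0,0.005,0,0,0],[-1,-0.0003,0,0.005,0,0,0]]'
python3 - <<'E'
from h import *
plan([582.8,-61.2,165],16.5)
g=grab('side');f=grab('scene')
A=cv2.resize(g['image'][130:240,235:375],None,fx=2.8,fy=2.8,interpolation=2);B=cv2.resize(f['image'][190:300,230:370],None,fx=2.8,fy=2.8,interpolation=2)
cv2.imwrite('pics/s5.png',np.hstack([A,B])[:,:,::-1])
E
```

```text
clock: 12.42
ee_pos: [582.6, -61.3, 161.7]
eef_rot: [-0.001, 0.99, 0.144, 0.001]
force: [-0.1, 0.0, -0.5]
finger_gap: 25.6
t 12.42 p [582.64 -61.34 161.75] F [-0.1  0.  -0.5] gap 25.6 yaw 16.53
shift m [ 0.0002 -0.0001 -0.0033] rot deg [-0.12 -0.14  0.03]
```

View pics/s5.png

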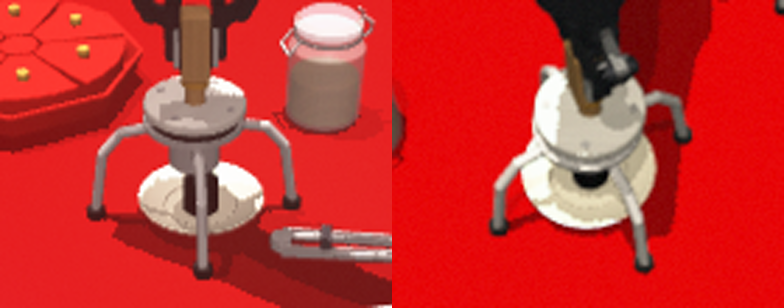

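The force fell to zero, and both crops show the black bush standing in the saucer at (200,190) and (590,175). Withdrawing straight up.

```bash
python3 -m creep '[[-1,0.0002,0,-0.005,0,0,0],[-1,0.0002,0,-0.015,0,0,0],[-1,0.0002,0,-0.025,0,0,0],[-1,0.0002,0,-0.035,0,0,0],[-1,0.0002,0,-0.035,0,0,0]]';  python3 -m creep '[[-1,0.0002,0,-0.005,0,0,0],[-1,0.0002,0,-0.015,0,0,0],[-1,0.0002,0,-0.025,0,0,0],[-1,0.0002,0,-0.035,0,0,0],[-1,0.0002,0,-0.045,0,0,0],[-1,0.0002,0,-0.065,0,0,0],[-1,0.0002,0,-0.07,0,0,0],[-1,0.0002,0,-0.07,0,0,0]]'
python3 -c "
from h import *
plan([497.3,284.3,272],16.5)"
```

```text
clock: 12.93
ee_pos: [583.1, -61.5, 199.5]
eef_rot: [-0.001, 0.99, 0.144, 0.002]
force: [-1.7, 1.0, 0.4]
finger_gap: 25.4
clock: 13.6
ee_pos: [584.5, -61.9, 271.6]
eef_rot: [-0.001, 0.99, 0.144, 0.004]
force: [0.7, 0.1, -0.7]
finger_gap: 25.5
t 13.6 p [584.46 -61.94 271.63] F [ 0.7  0.1 -0.7] gap 25.5 yaw 16.53
shift m [ 1.490e-02 -3.567e-01 -2.000e-04] rot deg [-0.01 -0.49  0.03]
```

```bash
python3 -m creep '[[-1,0.015,-0.357,0,0,-0.4,0],[-1,0.015,-0.357,0,0,-0.4,0],[-1,0.015,-0.357,0,0,-0.4,0],[-1,0.015,-0.357,0,0,-0.4,0],[-1,0.015,-0.357,0,0,-0.4,0],[-1,0.015,-0.357,0,0,-0.4,0],[-1,0.015,-0.357,0,0,-0.4,0],[-1,0.015,-0.357,0,0,-0.4,0]]'
python3 -m creep '[[-1,0.001,-0.025,0.001,0,0,0],[-1,0.001,-0.025,0.001,0,0,0],[-1,0.001,-0.025,0.001,0,0,0],[-1,0.001,-0.025,0.001,0,0,0],[-1,0.001,-0.025,0.001,0,0,0],[-1,0.001,-0.025,0.001,0,0,0]]'
python3 -c "
from h import *
plan([497.3,284.3,175],16.5)"
```

```text
clock: 14.27
ee_pos: [501.7, 263.7, 271.0]
eef_rot: [-0.0, 0.99, 0.144, 0.0]
force: [1.1, 0.4, -0.9]
finger_gap: 25.2
clock: 14.77
ee_pos: [496.2, 286.1, 270.0]
eef_rot: [0.0, 0.99, 0.142, 0.0]
force: [-0.8, -0.1, -0.7]
finger_gap: 25.3
t 14.77 p [496.18 286.13 269.96] F [-0.8 -0.1 -0.7] gap 25.3 yaw 16.36
shift m [0.0005 0.002  0.095 ] rot deg [ 0.04 -0.03 -0.14]
```

```bash
python3 -m creep '[[-1,0.001,0.002,0,0,0,0],[-1,0.001,0.002,0,0,0,0],[-1,0.001,0.002,0,0,0,0],[-1,0.001,0.002,0,0,0,0]]'
python3 - <<'E'
from h import *
f=grab('wrist'); plan([497.3,284.3,160],16.5); p,R,s=tool()
W=pts(f)
B=W[(abs(W[...,2]-50)<4)&(np.hypot(W[...,0]-498,W[...,1]-283)<60)]
print(len(B),cv2.minAreaRect(B[:,:2].astype(np.float32)))
a=np.radians(16.5); q=(B[:,:2]-p[:2])@np.array([[np.cos(a),np.sin(a)],[np.sin(a),-np.cos(a)]])
print('tool-frame block ext',np.percentile(q,[.5,99.5],axis=0).round(1))
q=(W-p)@R.as_matrix();m=(abs(q[...,0])<25)&(abs(q[...,1])<25)
for z0 in (40,60,80,90):
    s_=q[m&(abs(q[...,2]-z0)<4)]; print(z0,len(s_),s_.min(0).round(1)[:2],s_.max(0).round(1)[:2])
cv2.imwrite('pics/w6.png',cv2.resize(f['image'][100:300,220:480],None,fx=2,fy=2)[:,:,::-1])
E
```

```text
clock: 15.1
ee_pos: [497.9, 284.1, 270.0]
eef_rot: [0.0, 0.99, 0.142, 0.0]
force: [0.3, 1.3, -1.0]
finger_gap: 25.2
t 15.15 p [497.74 284.33 269.98] F [-0.1  0.1 -0.6] gap 25.4 yaw 16.33
shift m [-0.0005 -0.0002  0.11  ] rot deg [ 0.03 -0.03 -0.17]
2810 ((498.2484130859375, 283.54339599609375), (75.36334228515625, 74.39974975585938), 16.230642318725586)
tool-frame block ext [[-36.9 -36.1]
 [ 37.5  37.8]]
40 95 [-8.5 -8. ] [8.6 0.5]
60 78 [-8.6 -7.6] [8.7 1.1]
80 60 [-8.5 -7.6] [9.3 1.1]
90 53 [-7.9 -8. ] [ 8.9 -0.6]
```

View pics/w6.png

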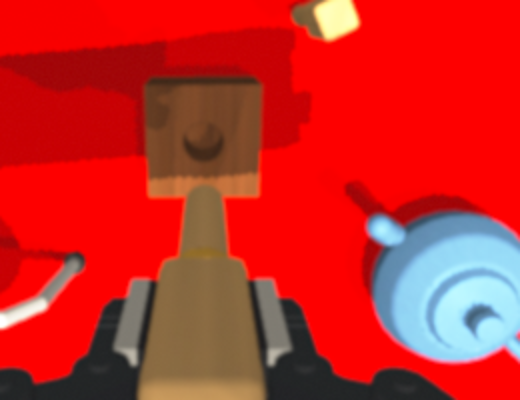

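The wrist crop shows the block hole at (203,140), directly ahead of the shank. Block centre and shank agree to 0.5 mm, so I lower the rod.

```bash
python3 -m creep '[[-1,0,0,0.03,0,0,0],[-1,0,0,0.06,0,0,0],[-1,0,0,0.09,0,0,0],[-1,0,0,0.1,0,0,0],[-1,0,0,0.11,0,0,0],[-1,0,0,0.11,0,0,0],[-1,0,0,0.11,0,0,0]]'
python3 -c "
from h import *
plan([497.7,284.3,113],16.5)"
```

```text
clock: 15.73
ee_pos: [498.6, 284.6, 160.8]
eef_rot: [0.0, 0.99, 0.142, 0.001]
force: [0.7, 0.1, -0.3]
finger_gap: 25.3
t 15.73 p [498.57 284.55 160.78] F [ 0.7  0.1 -0.3] gap 25.3 yaw 16.33
shift m [-0.001  -0.      0.0478] rot deg [ 0.02 -0.1  -0.17]
```

```bash
python3 -m creep '[[-1,-0.001,0,0.006,0,0,0],[-1,-0.001,0,0.012,0,0,0],[-1,-0.001,0,0.018,0,0,0],[-1,-0.001,0,0.024,0,0,0],[-1,-0.001,0,0.030,0,0,0],[-1,-0.001,0,0.036,0,0,0],[-1,-0.001,0,0.042,0,0,0],[-1,-0.001,0,0.045,0,0,0]]'
python3 -m creep '[[-1,0,0,0.001,0,0,0],[-1,0,0,0.002,0,0,0],[-1,0,0,0.003,0,0,0],[-1,0,0,0.003,0,0,0]]'
python3 -c "
from h import *
plan([497.7,284.3,112],16.5)"
```

```text
clock: 16.4
ee_pos: [497.2, 284.1, 114.7]
eef_rot: [0.0, 0.99, 0.142, 0.0]
force: [-0.5, -0.2, -1.2]
finger_gap: 25.1
clock: 16.73
ee_pos: [497.3, 284.1, 111.7]
eef_rot: [0.0, 0.99, 0.142, 0.0]
force: [0.0, 0.8, 0.1]
finger_gap: 25.1
t 16.73 p [497.31 284.09 111.65] F [0.  0.8 0.1] gap 25.1 yaw 16.33
shift m [ 0.0004 -0.0001 -0.0003] rot deg [ 0.04 -0.03 -0.17]
```

```bash
python3 -m creep '[[-1,0,0,0.0005,0,0,0],[-1,0,0,0.001,0,0,0],[-1,0,0,0.0015,0,0,0],[-1,0,0,0.002,0,0,0],[-1,0,0,0.002,0,0,0]]'
```

```text
clock: 17.15
ee_pos: [497.6, 284.3, 110.9]
eef_rot: [-0.0, 0.99, 0.142, 0.001]
force: [-1.7, -0.3, 7.7]
finger_gap: 25.1
```

The nose is seated (7.7 N on the hole's floor). Release and retreat straight up.

```bash
python3 -m creep '[[0,0,0,-0.0005,0,0,0],[0.5,0,0,-0.0005,0,0,0],[1,0,0,-0.0005,0,0,0],[1,0,0,-0.0005,0,0,0],[1,0,0,-0.0005,0,0,0],[1,0,0,-0.0005,0,0,0],[1,0,0,-0.0005,0,0,0],[1,0,0,-0.0005,0,0,0]]'
python3 -m creep '[[1,0,0,-0.02,0,0,0],[1,0,0,-0.05,0,0,0],[1,0,0,-0.08,0,0,0],[1,0,0,-0.12,0,0,0],[1,0,0,-0.15,0,0,0],[1,0,0,-0.17,0,0,0],[1,0,0,-0.17,0,0,0],[1,0,0,-0.17,0,0,0]]'
python3 - <<'E'
from h import *
old={n:pickle.load(open(n+'.pkl','rb')) for n in()}
f=grab('scene');g=grab('side'); plan([500,283,250],16.5)
W=pts(g);R=W[250:340,280:330].reshape(-1,3);R=R[np.isfinite(R[:,2])]
print('rod top',np.percentile(R[:,2],99.5)); 
for z in (65,105,150): s=R[abs(R[:,2]-z)<5];print(z,s.mean(0).round(1))
A=cv2.resize(g['image'][100:380,170:450],(400,400),interpolation=2);B=cv2.resize(f['image'][120:320,190:480],(580,400),interpolation=2)[:,:400]
cv2.imwrite('pics/e.png',np.hstack([A,B])[:,:,::-1])
E
```

```text
clock: 17.82
ee_pos: [497.6, 284.3, 111.3]
eef_rot: [-0.0, 0.99, 0.142, 0.001]
force: [-0.5, -1.2, 0.9]
finger_gap: 85.3
clock: 18.48
ee_pos: [497.8, 284.5, 282.4]
eef_rot: [-0.001, 0.99, 0.142, 0.002]
force: [-0.8, -0.3, -0.4]
finger_gap: 85.3
t 18.58 p [496.57 283.92 280.24] F [-1.3 -1.6 -0.4] gap 85.7 yaw 16.33
shift m [0.0031 0.0018 0.0302] rot deg [ 0.02  0.03 -0.17]
rod top 162.70575576806527
65 [497.7 290.3  65.4]
105 [497.1 295.5 105.4]
150 [495.7 295.5 150.1]
```

View pics/e.png

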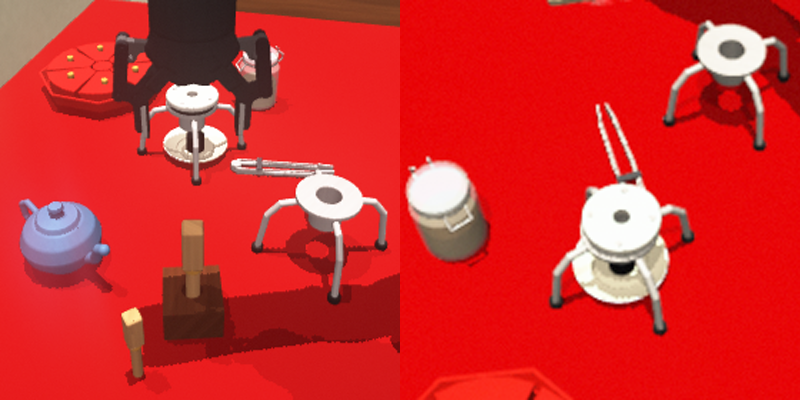

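The rod stands upright in its block at (192,255), top at 162.7 mm as at the start. The bush is in the saucer at (622,265), and the tongs, jar and teapot are undisturbed. The gripper touches nothing. Handing in.

```bash
python3 -c "
from station import bot
print(bot.close_job())"
```

```text
the job is handed in; nothing more can be done
None
```

The bush is out and lying in the saucer, and the push rod is standing back in its block. I handed the job in at about 18.6 s on the robot's clock, well under the 72 s limit.

- **Rod:** I took the larger rod from the block, gripping only its handle.
- **Guide hole:** I found the hole in the turning top with the wrist camera, at about (583, −62). The nose went in without any contact force.
- **Pressing:** The nose met the bush about 27 mm below the upper face. It moved down under a steady 8–9 N, with at most 3 N sideways, until the force dropped to zero. These forces were read at the end of each move, not continuously.
- **Return:** I drew the rod straight up, lowered it to the floor of the block's hole (7.7 N) and let go.

**Last checks:**
- The rod is upright, with its top at 162.7 mm, as at the start.
- The black bush is visible in the saucer from two cameras.
- Saucer, teapot, jar and tongs look unmoved. I judged that by eye and did not re-measure them.
- The gripper is open and clear of everything.

**Disagreements:**
- The cameras differed by up to about 3 mm on the rod's position.
- One early reading put the rod 3 mm off the gripper's centre line because the arm was still moving. A settled reading corrected it before I went into the hole.

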